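# Check a stain kit and pull the wrongly packed bottle

### The job

Open the hinged lid of the white stain-kit case and leave it standing open. The coloured label on the ledge in front of each pocket shows the dropper colour that belongs there: find the one bottle that does not match its label, take it out and stand it upright in the red tray. Leave the two correctly packed bottles in their pockets.

Things in the scene. Friction and masses are not known exactly. Their poses are not given: they have to be found in the camera images.
- lid (a joint): angle of the case's lid, rad: 0 shut, growing as it opens, stop at 1.8. It turns about a level hinge along the case's far upper edge; a stiff hinge holds the lid wherever it is left (about 2 N at the handle moves it). The white lid is a hollow hood 110 mm deep, 212 mm wide, 74 mm high, on a grey base 140 deep, 220 wide, 40 mm high that is fixed to the worktop and whose front faces the robot more or less.
- lid_handle (a point): middle of the black round bar handle (10 mm thick, 100 mm clear between its posts, parallel to the hinge) on the lid's front face, 40 mm in front of that face, 95 mm above the worktop when the lid is shut. It is open all round, so that fingers from above can go either side of it. It moves with the lid on an arc of 160 mm radius about the hinge; with the lid shut it lies 150 mm in front of and 55 mm above the hinge line.
- lid_hinge (a point): point on the hinge line of the lid, half-way along it, straight behind the middle of the handle, 40 mm above the worktop. It does not move.
- label_green_mid (a point): middle of the top of the only green label (20 x 44 mm plate) on the ledge at the front of the base, 42 mm above the worktop; its x axis points to the case's back. The other two labels of the row are blue. Each label lies 67 mm straight in front of the centre of its pocket. The three pockets stand in a row along the case's width, 66 mm apart, the middle one on the case's midline; they are round, 42 mm wide and 34 mm deep, with the floor 6 mm above the worktop.
- bottle_green_1_center (a point): A dropper bottle of amber glass with a green dropper top and green label band, 100 mm tall: body diameter 37 mm up to 60 mm, then neck and dropper top diameter 21 mm from 61 to 99 mm, which is where to grip it; about 70 g. Point: its axis, half-way up (50 mm above its underside); z up along the bottle. It starts upright in one of the case's three pockets.
- bottle_green_2_center (a point): A second, identical dropper bottle of amber glass with a green dropper top and green label band, 100 mm tall: body diameter 37 mm up to 60 mm, then neck and dropper top diameter 21 mm from 61 to 99 mm, which is where to grip it; about 70 g. Point: its axis, half-way up (50 mm above its underside); z up along the bottle. It starts upright in one of the case's three pockets.
- bottle_blue_center (a point): A dropper bottle of amber glass with a blue dropper top and blue label band, 100 mm tall: body diameter 37 mm up to 60 mm, then neck and dropper top diameter 21 mm from 61 to 99 mm, which is where to grip it; about 70 g. Point: its axis, half-way up (50 mm above its underside); z up along the bottle. It starts upright in one of the case's three pockets. It always stands behind a blue label.
- tray_in (a point): centre of the inner floor, 4 mm above the worktop, of the fixed red open tray: 130 x 130 mm outside, walls 4 mm thick, 20 mm high; x and y axes along its sides.

How it is judged (in metres and radians):
On the way:
1. the lid is opened to at least 1.3 rad while all three bottles are still in their pockets (value of joint lid above 1.3 rad and distance of each of bottle_green_1_center, bottle_green_2_center, bottle_blue_center from where it was at the start of the episode below 0.02 m), for 0.2 s.
At the end, for the whole second after the job is handed in: Lid open 1.3 rad or more. The mismatched green bottle stands upright (10 degrees) on the red tray's floor, within 45 mm of its centre along each side. The other green bottle (behind the green label) and the blue one are within 15 mm of their starts and upright within 10 degrees (value of joint lid above 1.3 rad and distance of bottle_blue_center from where it was at the start of the episode below 0.015 m and angle between bottle_blue_center's own z axis and vertical below 0.17 rad and ((x of bottle_green_1_center in the frame of tray_in between -0.045 and 0.045 m and y of bottle_green_1_center in the frame of tray_in between -0.045 and 0.045 m and z of bottle_green_1_center in the frame of tray_in between 0.042 and 0.058 m and angle between each of bottle_green_1_center, bottle_green_2_center's own z axis and vertical below 0.17 rad and distance of bottle_green_2_center from where it was at the start of the episode below 0.015 m and horizontal distance between bottle_green_2_center and label_green_mid below 0.082 m) or (x of bottle_green_2_center in the frame of tray_in between -0.045 and 0.045 m and y of bottle_green_2_center in the frame of tray_in between -0.045 and 0.045 m and z of bottle_green_2_center in the frame of tray_in between 0.042 and 0.058 m and angle between each of bottle_green_2_center, bottle_green_1_center's own z axis and vertical below 0.17 rad and distance of bottle_green_1_center from where it was at the start of the episode below 0.015 m and horizontal distance between bottle_green_1_center and label_green_mid below 0.082 m))); the robot touches nothing.
It also fails if it takes over 58 s, if anything falls off the work surface, if the arm or the gripper's body presses on something with over 40 N, if the wrist force passes 120 N, or if a joint passes its speed limit or range.

### The arm

A 6-joint arm with a two-finger parallel gripper is mounted at the origin on a cart in front of the work surface, level with it; the furniture and walls round the work are solid. World frame = base frame: x ahead of the robot, y to its left, z up, the work surface at z = 0. Lengths are in mm, angles in rad, forces in N, time in s.
With the tool pointing down it reaches from about 275 to 1000 mm from the base axis. Payload 8.4 kg.
Tool frame: the origin (TCP) lies on the centre line of the jaws, within the pads' length; the fingertips stand r.tip_reach ahead of it and the grasp point (between the pads) lies 3 mm ahead of it (r.tip_reach is the distance from the TCP to the fingertips, in mm); z points along the fingers, y is the direction in which the jaws open and shut (so a half turn about z gives the same grasp; the last joint's range is limited). The gripper opens to 85 mm and grips with 20 to 120 N. Pads are 22 mm wide; open, the fingers measure 114 mm over their backs; the gripper's body (76 mm by 85 mm) begins 54 mm behind the grasp point. The pads swing forward as they close: fully open they stand 13 mm farther back than shut.
Start: joints at [-1.271, 0.353, 1.633, -0, 1.155, -0.002], TCP at [185.773, -596.755, 253.281] pointing down, gripper open.
Joint ranges: [-2.63, 2.63], [-0.92, 2.1], [0.06, 2.66], [-1.3, 4.44], [0, 2.69], [-3.02, 3.02]. Speed limits (rad/s): [2.22, 2.22, 2.79, 3.14, 3.14, 3.14].

### API

Orientations are given as [roll, pitch, yaw] about the fixed x, y, z axes, in that order (R = Rz(yaw) Ry(pitch) Rx(roll)).
In Python, from rig import sense, optics, r, nets gives the robot as it stands. The module is installed in compiled form; this text tells all that it offers.
- The arm moves only by the tool carry_out, never from a script. Its argument "increments" is a list that holds one entry, the list of rows, each a list of 6 numbers: the shift along the tool's x, y, z normalised to -1 to 1, where 1 is 40 cm, then the turn, a rotation vector about the tool's x, y, z normalised to -1 to 1, where 1 is 60 degrees. A call has 1 to 5 rows; each row is the pose to reach, as a shift and turn from the pose commanded when the call began, along the tool's axes at that moment; what a row does not reach only later rows make up. A row lasts 1/12 s, in which the tool goes at most 41.7 mm and 7.16 degrees, less where a joint would pass 70% of its speed; a pose out of reach is approached as far as the arm can. A call with a number of a shift or a turn outside -1 to 1 is refused whole. A call with a gripper value outside its range is refused whole. "hand" is the closure, from 0 (fully open) to 1 (shut), set as the call begins (left out, the last holds). The fingers move at their own pace and stop on an object; "squeeze" is the grip in N (left out, the last holds). Time passes only in rows, so rows that repeat a pose let the fingers close. It gives the time, the measured TCP pose, the force and the opening at its end, in the units of the state.
- sense(): the state, without advancing time (a new reading comes with each control period).
- optics.grab_frame(name): name is "scene" or "top" or "wrist"; returns a dict with "img" (420x560x3 uint8, red, green, blue), "range_z" (420x560 float32, mm along the optical axis (not along the pixel's ray), 0 where there is no reading), "fov_y" (degrees; the focal length in pixels is half the picture's height over the tangent of half this angle, whatever the lens; pixels are square), "cx", "cy" (the principal point, pixels), "R" (3x3) and "t" (3): a world point X has camera coordinates R X + t. Camera axes: x right, y down, z forward; pixel columns grow to the right and rows downward; lengths in mm; the calibration is good to about 2 mm. The wrist camera is an equidistant fisheye: a pixel r from the principal point sees the ray r / f radians off the axis. A picture is of the moment at which its call begins.
- r.sign_off(): hands the job in, once; it reports no verdict.
Trained networks look in the newest picture that a camera, given by its name, has taken for a name from the list of things; names that differ only in an ending like _2 or _b are one class to them, and where a whole thing is asked for, a point or a joint stands for the part that bears it (a point fixed in the world has none). Each returns a list of dicts, best first, with "confidence" (0 to 1); they miss things now and then, are a little off and sometimes report something else, mostly with a low value. They report only what shows in the picture. A call takes as long as a camera call.
- nets.trace(target, camera): "mask" (420x560 bool, what is visible of it).
- nets.tip_of(target, camera): "point" ([x, y, z] in mm, in world coordinates, good to about 4 mm: a listed point, or the origin of a listed thing).
The state is a dict: "clock": time; "qpos": joint angles; "qvel": joint speeds; "joint_efforts": joint torques, N m; "eef_pos": TCP position; "tcp_rot": TCP orientation; "contact_force": force on the tool from outside, world axes, zero at the start; "wrist_torque": the same for the moment, N m; "opening": opening from 0.0 (shut) to 1.0 (fully open).
Only numpy, scipy, OpenCV 4.12 (cv2) and the standard library are available. Lean on these libraries where they do the work, as an engineer would, in place of code of your own. Each camera call takes 0.05 s, during which the arm holds its last target.

## Working session

There is one attempt and no reset: what is moved stays moved. The work goes in short steps, Python scripts to look and compute and a tool call to move; the robot and the scene stay as the last step left them, time stands still between calls to the robot, and variables do not carry over. Pictures are saved under pics/ and viewed, and the job is handed in when it is done.

Besides the shell and the picture viewer there is one more tool, called in YAML: its name, and indented under it one key for each argument. carry_out: Moves the arm, as the interface text tells. Its arguments: {"type":"object","properties":{"increments":{"type":"array","items":{"type":"array","items":{"type":"array","items":{"type":"number","minimum":-1,"maximum":1}}}},"hand":{"type":"number"},"squeeze":{"type":"number"}},"required":["increments"]}

```bash
mkdir -p pics; python3 - <<'E'
from rig import sense, optics, r, nets
import cv2,numpy as np
s=sense();print(s, r.tip_reach)
for n in ["scene","top"]:
    f=optics.grab_frame(n);cv2.imwrite(f"pics/{n}0.png",f["img"][:,:,::-1]);print(n,f["fov_y"],f["R"],f["t"])
    for t in ["lid_handle","lid_hinge","label_green_mid","bottle_green_1_center","bottle_blue_center","tray_in"]:
        print(n,t,[(np.round(d["point"]),round(d["confidence"],2)) for d in nets.tip_of(t,n)][:3])
E
```

```text
{'clock': 0.0, 'qpos': array([-1.27139848e+00,  3.53676490e-01,  1.63411275e+00,  1.64068744e-05,
        1.15521940e+00, -2.40349374e-03]), 'qvel': array([-0.00072734, -0.00010698,  0.00010981,  0.0003849 , -0.00024008,
        0.00076453]), 'joint_efforts': array([-2.93972858e-03, -6.05258131e+01, -3.42070270e+01, -2.01999760e-04,
        9.50241432e-03,  2.65224941e-05]), 'eef_pos': array([ 185.64791056, -596.32973338,  252.55311695]), 'tcp_rot': array([-3.14017671e+00, -1.84042442e-05,  3.01794698e-01]), 'contact_force': array([0.85120347, 0.45656805, 0.80164065]), 'wrist_torque': array([ 0.02088243, -0.02867869, -0.02072845]), 'opening': 1.0002299788465383} 22.0
scene 42.19131297755082 [[ 0.86188117  0.50709089 -0.00443726]
 [ 0.28346843 -0.48901791 -0.82492856]
 [-0.42048365  0.70973257 -0.56521958]] [-434.26408542 -100.2758025  1515.47811826]
scene lid_handle [(array([460., 102., 105.]), 0.64)]
scene lid_hinge [(array([608.,  76.,  38.]), 0.97)]
scene label_green_mid []
scene bottle_green_1_center []
scene bottle_blue_center []
scene tray_in []
top 49.072843399731006 [[-0.02628969 -0.99954095 -0.01505801]
 [-0.98720552  0.02832918 -0.15691629]
 [ 0.15727083  0.01074007 -0.98749711]] [ -20.29778363  558.18658961 1214.38032553]
top lid_handle [(array([457., 101., 104.]), 0.62)]
top lid_hinge []
top label_green_mid [(array([482.,  98.,  43.]), 0.65)]
top bottle_green_1_center []
top bottle_blue_center []
top tray_in [(array([ 437., -282.,    2.]), 0.63)]
```

View pics/scene0.png

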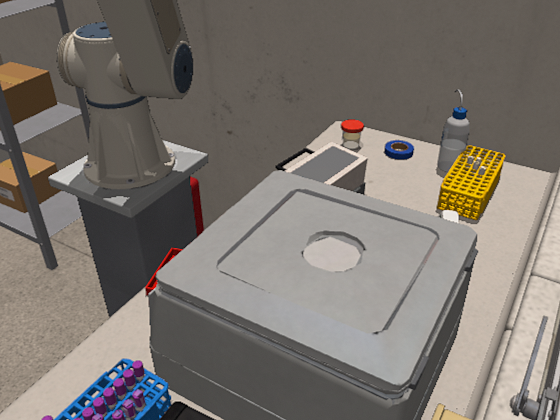

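View pics/top0.png

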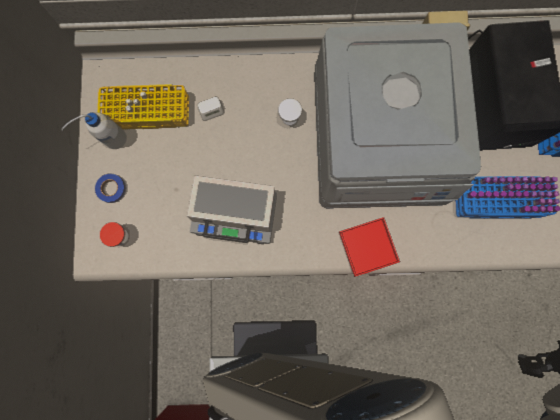

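```bash
cat > h.py <<'E'
from rig import sense, optics, r, nets
import cv2,numpy as np
def cloud(f):
    H,W=f["range_z"].shape
    fo=H/2/np.tan(np.radians(f["fov_y"]/2))
    v,u=np.mgrid[:H,:W]; z=f["range_z"]
    P=np.stack([(u-f["cx"])/fo*z,(v-f["cy"])/fo*z,z],-1)
    P=(P-f["t"])@f["R"]; P[z==0]=np.nan
    return P
E
python3 - <<'E'
from h import *
f=optics.grab_frame("top");P=cloud(f)
im=f["img"][:,:,::-1]
c=cv2.resize(im[170:260,170:290],None,fx=6,fy=6,interpolation=cv2.INTER_CUBIC);cv2.imwrite("pics/topz.png",c)
hsv=cv2.cvtColor(im,cv2.COLOR_BGR2HSV)
def comp(m,name):
    n,l,st,ce=cv2.connectedComponentsWithStats(m.astype(np.uint8))
    for i in range(1,n):
        if st[i,4]>15:
            q=P[l==i]; print(name,st[i],np.nanmedian(q,0).round(1),np.nanmean(q,0).round(1))
h,s,v=[hsv[...,i] for i in range(3)]
box=np.zeros(h.shape,bool);box[170:280,170:300]=1
comp(box&(s>100)&(h>45)&(h<85),"green");comp(box&(s>100)&(h>95)&(h<130),"blue")
bx=np.zeros(h.shape,bool);bx[205:290,320:410]=1
red=bx&(s>150)&((h<8)|(h>172)); comp(red,"red")
q=P[red];q=q[np.isfinite(q[:,0])]
print(cv2.minAreaRect(q[:,:2].astype(np.float32)))
# lid top
lid=box&(P[...,2]>105)&(P[...,2]<122); comp(lid,"lid"); q=P[lid]; print(cv2.minAreaRect(q[:,:2].astype(np.float32)))
# grid heights around
for u in range(300,480,15): print(u,[tuple(P[v,u].round(0)) for v in (150,180,190,200,210)])
E
```

```text
green [222 228  16   9 104] [483.4  96.5  43.8] [483.5  96.   43.5]
blue [198 225   7   7  40] [496.3 173.7  43.8] [496.2 174.   43.4]
blue [207 226   7   7  42] [492.9 145.9  44.5] [492.4 146.9  46.3]
blue [249 232  13   8  89] [470.8  26.5  44.1] [471.5  25.9  47.5]
red [ 340  218   59   58 2214] [ 435.6 -285.3    6. ] [ 435.7 -285.3    7.3]
((435.71453857421875, -283.8359375), (127.95752716064453, 128.8279571533203), 16.33462142944336)
lid [ 187  175   88   68 3019] [559.5  82.3 118.3] [553.3  82.5 117.4]
((534.4259033203125, 86.65629577636719), (212.98500061035156, 156.14071655273438), 80.71377563476562)
300 [(np.float64(719.0), np.float64(-105.0), np.float64(-1.0)), (np.float64(630.0), np.float64(-102.0), np.float64(3.0)), (np.float64(601.0), np.float64(-101.0), np.float64(3.0)), (np.float64(573.0), np.float64(-100.0), np.float64(-1.0)), (np.float64(545.0), np.float64(-99.0), np.float64(-1.0))]
315 [(np.float64(716.0), np.float64(-148.0), np.float64(6.0)), (np.float64(629.0), np.float64(-145.0), np.float64(3.0)), (np.float64(601.0), np.float64(-144.0), np.float64(-2.0)), (np.flo
[... 2438 characters left out ...]
float64(-447.0), np.float64(99.0)), (np.float64(533.0), np.float64(-477.0), np.float64(2.0))]
450 [(np.float64(636.0), np.float64(-437.0), np.float64(258.0)), (np.float64(575.0), np.float64(-447.0), np.float64(216.0)), (np.float64(556.0), np.float64(-455.0), np.float64(188.0)), (np.float64(545.0), np.float64(-486.0), np.float64(100.0)), (np.float64(533.0), np.float64(-520.0), np.float64(-1.0))]
465 [(np.float64(637.0), np.float64(-473.0), np.float64(253.0)), (np.float64(573.0), np.float64(-481.0), np.float64(220.0)), (np.float64(558.0), np.float64(-498.0), np.float64(170.0)), (np.float64(549.0), np.float64(-537.0), np.float64(69.0)), (np.float64(523.0), np.float64(-536.0), np.float64(65.0))]
```

View pics/topz.png

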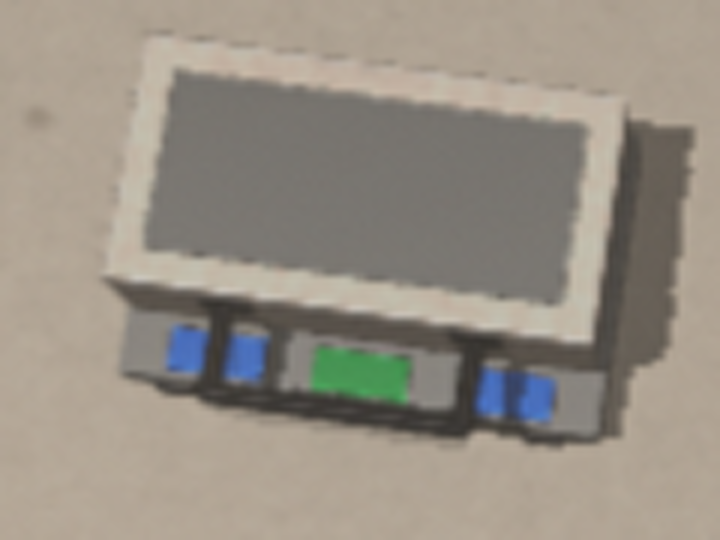

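```bash
cat >> h.py <<'E'
from scipy.spatial.transform import Rotation as Ro
def Rt(s): return Ro.from_euler("xyz",s["tcp_rot"])
def plan(pos,yawdeg,n=None,roll=np.pi):
    s=sense();R=Rt(s);T=Ro.from_euler("xyz",[roll,0,np.radians(yawdeg)])
    d=R.inv().apply(np.array(pos)-s["eef_pos"]);w=(R.inv()*T).as_rotvec()
    print("clk",round(s["clock"],2),"pos",s["eef_pos"].round(1),"rot",np.degrees(s["tcp_rot"]).round(1),"F",s["contact_force"].round(1),"open",round(s["opening"],3))
    print("row",(d/400).round(4).tolist()+(w/np.radians(60)).round(4).tolist(),"rows>=",max(np.linalg.norm(d)/41.7,np.degrees(np.linalg.norm(w))/7.16).round(1))
E
python3 -c "
from h import *
plan([458,100.7,200],80.6)"
```

```text
clk 0.75 pos [ 185.8 -596.7  253.3] rot [-180.     0.    17.3] F [1.  0.2 0.6] open 1.001
row [1.1681, -1.4626, 0.1332, -0.0, 0.0, -1.0552] rows>= 18.0
```

carry_out:
  increments:
    - [[0.3,-0.4,0,0,0,-0.4],[0.3,-0.4,0,0,0,-0.4],[0.3,-0.4,0,0,0,-0.4],[0.3,-0.4,0,0,0,-0.4],[0.32,-0.41,0,0,0,-0.4]]
  hand: 0.5
  squeeze: 25

```text
clock: 1.17
eef_pos: [259.0, -400.1, 253.2]
tcp_rot: [-3.141, -0.0, 0.723]
contact_force: [0.4, 0.1, 0.7]
opening: 0.502
```

```bash
python3 -c "
from h import *
plan([458,100.7,200],80.6)"
```

```text
clk 1.17 pos [ 259.  -400.1  253.2] rot [-180.    -0.    41.4] F [0.4 0.1 0.7] open 0.502
row [1.2015, -0.6094, 0.1332, -0.0001, -0.0001, -0.6528] rows>= 13.0
```

carry_out:
  increments:
    - [[0.47,-0.24,0.05,0,0,-0.5],[0.47,-0.24,0.05,0,0,-0.5],[0.47,-0.24,0.05,0,0,-0.5],[0.47,-0.24,0.05,0,0,-0.5],[0.47,-0.24,0.05,0,0,-0.5]]
  hand: 0.65

```text
clock: 1.58
eef_pos: [336.0, -207.6, 233.8]
tcp_rot: [3.141, 0.0, 1.251]
contact_force: [1.1, -0.5, -0.5]
opening: 0.347
```

```bash
python3 -c "
from h import *
plan([458,100.7,200],80.6)"
```

```text
clk 1.58 pos [ 336.  -207.6  233.8] rot [179.9   0.   71.7] F [ 1.1 -0.5 -0.5] open 0.347
row [0.8276, 0.0473, 0.0844, 0.001, 0.0003, -0.1484] rows>= 8.0
```

carry_out:
  increments:
    - [[0.8,0.045,0.0,0,0,-0.148],[0.8,0.045,0.0,0,0,-0.148],[0.8,0.045,0.0,0,0,-0.148],[0.8,0.045,0.0,0,0,-0.148],[0.8,0.045,0.0,0,0,-0.148]]

```text
clock: 2.0
eef_pos: [414.0, -14.0, 234.1]
tcp_rot: [3.14, -0.0, 1.399]
contact_force: [0.2, -0.7, -0.8]
opening: 0.349
```

```bash
python3 - <<'E'
from h import *
plan([458,100.7,200],80.6)
f=optics.grab_frame("wrist");cv2.imwrite("pics/w1.png",f["img"][:,:,::-1])
print([(d["point"],d["confidence"]) for d in nets.tip_of("lid_handle","wrist")])
E
```

```text
clk 2.0 pos [414.  -14.  234.1] rot [179.9  -0.   80.2] F [ 0.2 -0.7 -0.8] open 0.349
row [0.3012, 0.0594, 0.0852, 0.0011, -0.0001, -0.007] rows>= 3.1
[([465.1, 100.2, 103.4], 0.66)]
```

View pics/w1.png

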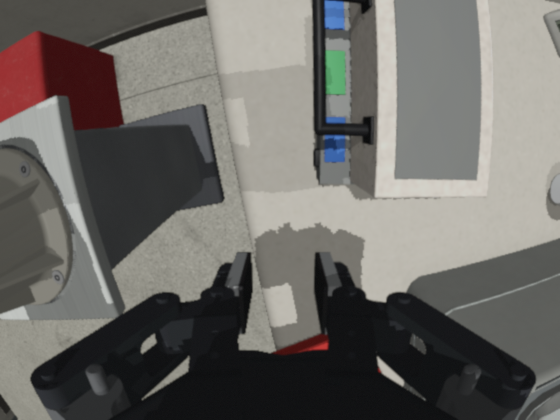

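carry_out:
  increments:
    - [[0.3,0.06,0.03,0,0,-0.007],[0.3,0.06,0.05,0,0,-0.007],[0.3,0.06,0.085,0,0,-0.007],[0.3,0.06,0.085,0,0,-0.007],[0.3,0.06,0.085,0,0,-0.007]]

```text
clock: 2.52
eef_pos: [457.5, 99.1, 198.5]
tcp_rot: [-3.14, 0.001, 1.409]
contact_force: [-0.0, -0.2, -0.1]
opening: 0.352
```

```bash
python3 - <<'E'
from h import *
plan([458,100.7,98],80.6)
f=optics.grab_frame("wrist");cv2.imwrite("pics/w2.png",f["img"][:,:,::-1])
z=f["range_z"];H,W=z.shape;fo=H/2/np.tan(np.radians(f["fov_y"]/2))
v,u=np.mgrid[:H,:W];x=u-f["cx"];y=v-f["cy"];rr=np.hypot(x,y)+1e-9;th=rr/fo
k=np.tan(th)*z/rr
P=np.stack([x*k,y*k,z],-1);P=(P-f["t"])@f["R"];P[z==0]=np.nan
np.save("w2.npy",P)
a=np.radians(-9.4);ax=np.array([np.cos(a),np.sin(a)]);ay=np.array([-ax[1],ax[0]])
Q=P[...,:2]-np.array([458,100.7]);A=Q@ax;B=Q@ay
dark=(f["img"].max(2)<70)
m=dark&(abs(A)<20)&(abs(B)<45)&(P[...,2]>80)&(P[...,2]<112)
print(m.sum(),A[m].mean(),A[m].std(),np.median(P[m][:,2]),np.percentile(P[m][:,2],[5,95]))
for b in range(-45,46,15):
    mm=m&(abs(B-b)<7); print(b,mm.sum(),A[mm].mean().round(1))
E
```

```text
clk 2.52 pos [457.5  99.1 198.5] rot [-179.9    0.    80.8] F [-0.  -0.2 -0.1] open 0.352
row [0.0043, 0.0012, 0.2513, -0.002, 0.0008, 0.0026] rows>= 2.4
1662 2.9428972041576156 2.6193547903441545 107.76536749163122 [105.56994918 109.10473596]
-45 111 3.0
-30 234 3.0
-15 247 2.8
0 247 2.9
15 282 3.0
30 291 2.9
45 145 2.8
```

View pics/w2.png

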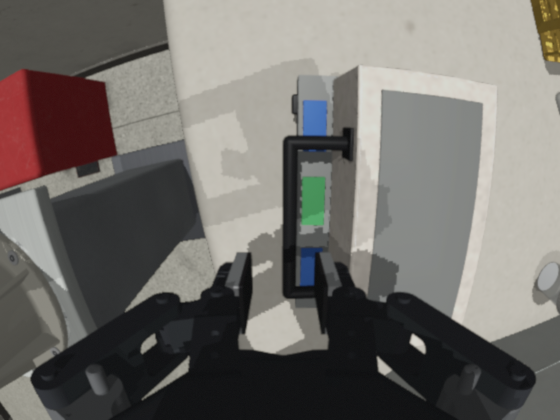

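carry_out:
  increments:
    - [[0.004,-0.007,0.1,0,0,0.003],[0.004,-0.007,0.18,0,0,0.003],[0.004,-0.007,0.24,0,0,0.003],[0.004,-0.007,0.24,0,0,0.003]]

```text
clock: 2.9
eef_pos: [452.3, 98.0, 100.7]
tcp_rot: [-3.136, 0.003, 1.402]
contact_force: [-1.0, -0.9, -0.5]
opening: 0.348
```

```bash
python3 - <<'E'
from h import *
plan([460.5,100.3,102],80.6)
f=optics.grab_frame("wrist");cv2.imwrite("pics/w3.png",f["img"][:,:,::-1])
E
```

```text
clk 2.9 pos [452.3  98.  100.7] rot [-1.797e+02  1.000e-01  8.030e+01] F [-1.  -0.9 -0.5] open 0.348
row [0.0092, 0.0193, -0.0033, -0.0055, 0.0025, -0.0045] rows>= 0.2
```

View pics/w3.png

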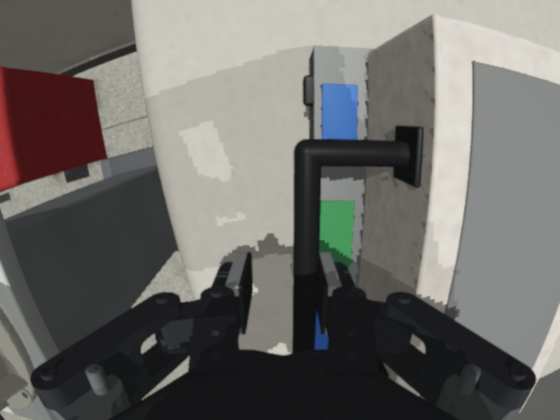

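carry_out:
  increments:
    - [[0.009,0.019,0,0,0,-0.004],[0.009,0.019,0,0,0,-0.004]]

```text
clock: 3.12
eef_pos: [466.4, 102.4, 105.9]
tcp_rot: [3.137, -0.002, 1.407]
contact_force: [0.5, 0.8, 0.8]
opening: 0.352
```

carry_out:
  increments:
    - [[0,0,0,0,0,0],[0,0,0,0,0,0],[0,0,0,0,0,0],[0,0,0,0,0,0]]
  hand: 1
  squeeze: 25

```text
clock: 3.45
eef_pos: [461.8, 102.8, 104.3]
tcp_rot: [-3.139, -0.0, 1.407]
contact_force: [-7.1, 4.9, 3.5]
opening: 0.107
```

```bash
python3 - <<'E'
from h import *
plan([460.5,100.3,102],80.6)
f=optics.grab_frame("wrist");cv2.imwrite("pics/w4.png",f["img"][:,:,::-1])
E
```

```text
clk 3.45 pos [461.8 102.8 104.3] rot [-179.9   -0.    80.6] F [-7.1  4.9  3.5] open 0.107
row [-0.0067, -0.0022, 0.0058, -0.0024, -0.0003, 0.0003] rows>= 0.1
```

View pics/w4.png

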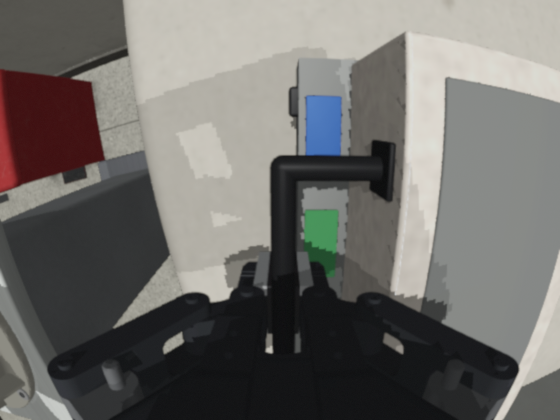

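```bash
python3 -c "
import numpy as np
for p in 0.391+np.arange(1,16)*0.111: print(round(p,3),round(p-.351,2),round((148-160*np.cos(p))/400,3),round(-(160*np.sin(p)-61)/400,3))"
```

```text
0.502 0.15 0.019 -0.04
0.613 0.26 0.043 -0.078
0.724 0.37 0.07 -0.112
0.835 0.48 0.102 -0.144
0.946 0.6 0.136 -0.172
1.057 0.71 0.173 -0.196
1.168 0.82 0.213 -0.215
1.279 0.93 0.255 -0.231
1.39 1.04 0.298 -0.241
1.501 1.15 0.342 -0.247
1.612 1.26 0.386 -0.247
1.723 1.37 0.431 -0.243
1.834 1.48 0.474 -0.234
1.945 1.59 0.516 -0.22
2.056 1.7 0.557 -0.201
```

carry_out:
  increments:
    - [[0,0.019,-0.04,0,0,0],[0,0.043,-0.078,0,0,0],[0,0.07,-0.112,0,0,0],[0,0.102,-0.144,0,0,0],[0,0.136,-0.172,0,0,0]]

```text
clock: 3.92
eef_pos: [516.0, 93.9, 174.2]
tcp_rot: [-3.14, -0.0, 1.408]
contact_force: [-1.8, 2.2, -1.4]
opening: 0.105
```

```bash
python3 - <<'E'
from h import *
plan([460.5,100.3,102],80.6)
f=optics.grab_frame("wrist");cv2.imwrite("pics/w5.png",f["img"][:,:,::-1])
E
```

```text
clk 3.92 pos [516.   93.9 174.2] rot [-179.9   -0.    80.7] F [-1.8  2.2 -1.4] open 0.105
row [-0.0067, -0.1391, 0.1807, -0.0019, -0.0004, 0.0008] rows>= 2.2
```

View pics/w5.png

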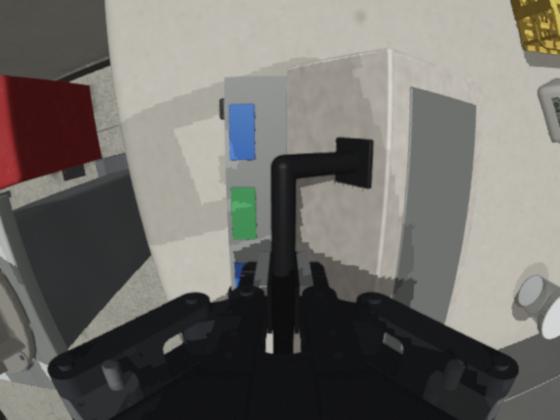

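carry_out:
  increments:
    - [[0,0.037,-0.024,0,0,0],[0,0.077,-0.043,0,0,0],[0,0.119,-0.059,0,0,0],[0,0.162,-0.069,0,0,0],[0,0.206,-0.075,0,0,0]]

```text
clock: 4.38
eef_pos: [598.6, 80.2, 204.1]
tcp_rot: [3.141, -0.0, 1.408]
contact_force: [-1.9, -0.1, -2.4]
opening: 0.103
```

carry_out:
  increments:
    - [[0,0.044,0,0,0,0],[0,0.089,0.004,0,0,0],[0,0.132,0.013,0,0,0],[0,0.174,0.027,0,0,0],[0,0.195,0.036,0,0,0]]

```text
clock: 4.8
eef_pos: [677.0, 67.1, 189.0]
tcp_rot: [3.14, -0.0, 1.407]
contact_force: [-1.7, 0.0, 0.6]
opening: 0.107
```

carry_out:
  increments:
    - [[0,0,0,0,0,0],[0,0,0,0,0,0]]

```text
clock: 4.97
eef_pos: [676.3, 67.3, 189.2]
tcp_rot: [3.139, -0.0, 1.408]
contact_force: [3.4, -0.8, 5.0]
opening: 0.106
```

```bash
python3 - <<'E'
from h import *
plan([460.5,100.3,102],80.6)
for n in ["wrist","top"]:
  f=optics.grab_frame(n);cv2.imwrite(f"pics/{n}6.png",f["img"][:,:,::-1])
E
```

```text
clk 4.97 pos [676.3  67.3 189.2] rot [179.8  -0.   80.6] F [ 3.4 -0.8  5. ] open 0.106
row [-0.0064, -0.5462, 0.2164, 0.0028, -0.0004, 0.0008] rows>= 5.6
```

View pics/wrist6.png

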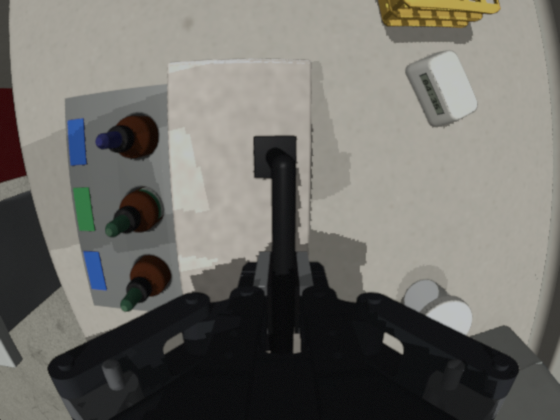

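View pics/top6.png

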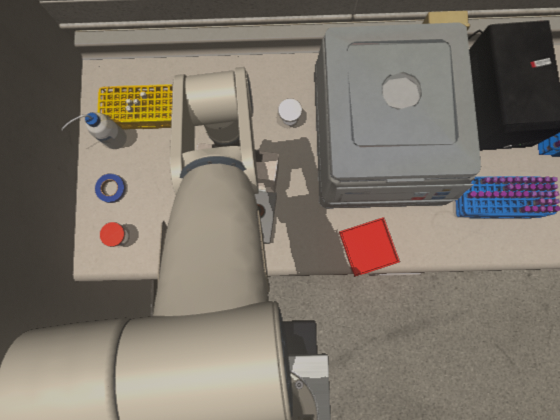

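carry_out:
  increments:
    - [[0,0,0,0,0,0],[0,0,0,0,0,0],[0,0,-0.06,0,0,0],[0,0,-0.16,0,0,0],[0,0,-0.26,0,0,0]]
  hand: 0.6

```text
clock: 5.48
eef_pos: [673.1, 67.6, 291.3]
tcp_rot: [-3.136, 0.001, 1.408]
contact_force: [0.6, -0.1, 1.3]
opening: 0.4
```

```bash
python3 - <<'E'
from h import *
a=np.radians(-9.4);ax=np.array([np.cos(a),np.sin(a)]);ay=np.array([-ax[1],ax[0]])
L=np.array([483.5,96.2]); p=L+67*ax-66*ay; print("pocket",p,"mid",L+67*ax)
plan([*(p-60*ax),300],80.6)
E
```

```text
pocket [538.82082132  20.14339786] mid [549.60033483  85.25716053]
clk 5.48 pos [673.1  67.6 291.3] rot [-1.797e+02  1.000e-01  8.070e+01] F [ 0.6 -0.1  1.3] open 0.4
row [-0.1713, -0.4622, -0.0191, -0.005, 0.0011, 0.0011] rows>= 4.7
```

carry_out:
  increments:
    - [[-0.04,-0.11,-0.02,0,0,0],[-0.08,-0.2,-0.02,0,0,0],[-0.12,-0.3,-0.02,0,0,0],[-0.16,-0.4,-0.02,0,0,0],[-0.17,-0.46,-0.02,0,0,0]]

```text
clock: 5.9
eef_pos: [478.2, 29.5, 299.3]
tcp_rot: [-3.139, 0.001, 1.407]
contact_force: [0.6, 0.3, -0.3]
opening: 0.4
```

carry_out:
  increments:
    - [[0,0,0,0,0,0],[0,0,0,0,0,0]]

```text
clock: 6.07
eef_pos: [480.7, 30.3, 300.3]
tcp_rot: [-3.141, -0.0, 1.408]
contact_force: [0.8, -0.3, 0.2]
opening: 0.402
```

```bash
cat >> h.py <<'E'
def wcloud(f):
    z=f["range_z"];H,W=z.shape;fo=H/2/np.tan(np.radians(f["fov_y"]/2))
    v,u=np.mgrid[:H,:W];x=u-f["cx"];y=v-f["cy"];rr=np.hypot(x,y)+1e-9
    k=np.tan(rr/fo)*z/rr
    P=np.stack([x*k,y*k,z],-1);P=(P-f["t"])@f["R"];P[z==0]=np.nan
    return P
E
python3 - <<'E'
from h import *
plan([538.8,20.1,150],80.6)
for n in ["wrist","top"]:
  f=optics.grab_frame(n);cv2.imwrite(f"pics/{n}7.png",f["img"][:,:,::-1])
  P=wcloud(f) if n=="wrist" else cloud(f)
  for t in ["bottle_green_1_center","bottle_blue_center","lid_handle"]:
    print(n,t,[(np.round(d["point"]),round(d["confidence"],2)) for d in nets.tip_of(t,n)])
  m=(P[...,2]>85)&(P[...,2]<115)&(P[...,0]>490)&(P[...,0]<570)&(P[...,1]>-20)&(P[...,1]<190)
  nn,l,st,ce=cv2.connectedComponentsWithStats(m.astype(np.uint8))
  for i in range(1,nn):
    if st[i,4]>10: print(n,st[i],P[l==i].mean(0).round(1),P[l==i].min(0).round(1),P[l==i].max(0).round(1),f["img"][l==i].mean(0))
E
```

```text
clk 6.07 pos [480.7  30.3 300.3] rot [-180.    -0.    80.7] F [ 0.8 -0.3  0.2] open 0.402
row [-0.0016, 0.1475, 0.3756, -0.0002, -0.0001, 0.0009] rows>= 3.9
wrist bottle_green_1_center [(array([545.,  85.,  58.]), 0.82)]
wrist bottle_blue_center [(array([561., 149.,  58.]), 0.57)]
wrist lid_handle [(array([678.,  60., 181.]), 0.67), (array([482.,  97.,  39.]), 0.52)]
wrist [335  57  14  15 153] [557.4 148.3  99.4] [552.8 143.   85.1] [564.  155.6 105.8] [41.18954248 42.50326797 75.20261438]
wrist [335 123  14  12 141] [546.6  84.6 100.7] [542.3  78.6  85.6] [553.8  90.2 106.8] [43.95744681 67.5177305  52.17021277]
wrist [333 185  13  14 134] [536.5  21.8  99.2] [531.5  15.   85.3] [542.4  25.8 106.4] [46.85820896 70.97014925 55.60447761]
top bottle_green_1_center []
top bottle_blue_center []
top lid_handle [(array([671.,  67., 185.]), 0.92)]
```

View pics/wrist7.png

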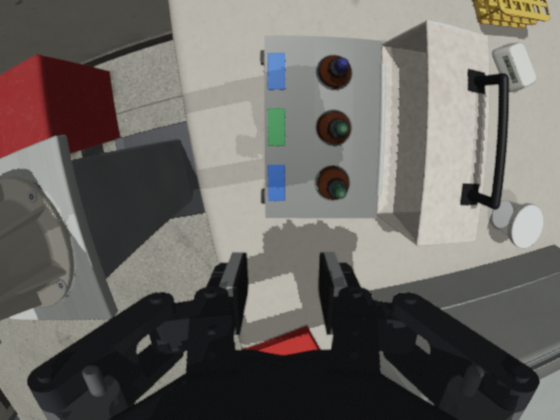

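View pics/top7.png

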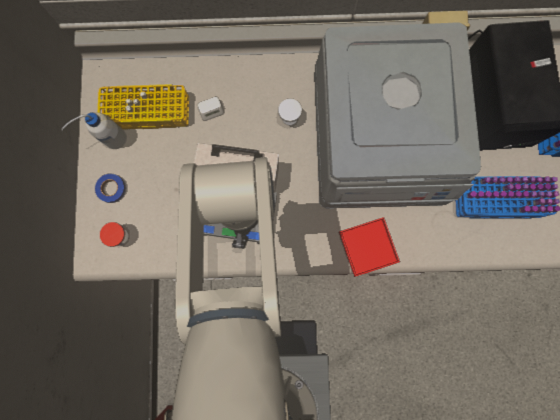

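carry_out:
  increments:
    - [[-0.001,0.04,0.1,0,0,0],[-0.001,0.1,0.2,0,0,0],[-0.001,0.145,0.3,0,0,0],[-0.001,0.145,0.35,0,0,0],[-0.001,0.145,0.35,0,0,0]]

```text
clock: 6.88
eef_pos: [537.5, 20.2, 154.4]
tcp_rot: [-3.133, 0.002, 1.407]
contact_force: [-1.8, 0.5, -0.8]
opening: 0.397
```

```bash
python3 - <<'E'
from h import *
f=optics.grab_frame("wrist");cv2.imwrite(f"pics/w8.png",f["img"][:,:,::-1])
plan([538,20.3,94],80.6)
E
```

```text
clk 6.93 pos [538.1  20.3 157.2] rot [-1.796e+02  1.000e-01  8.060e+01] F [-0.4  0.1 -0.1] open 0.4
row [0.0001, 0.0007, 0.1581, -0.0063, 0.0012, 0.0007] rows>= 1.5
```

View pics/w8.png

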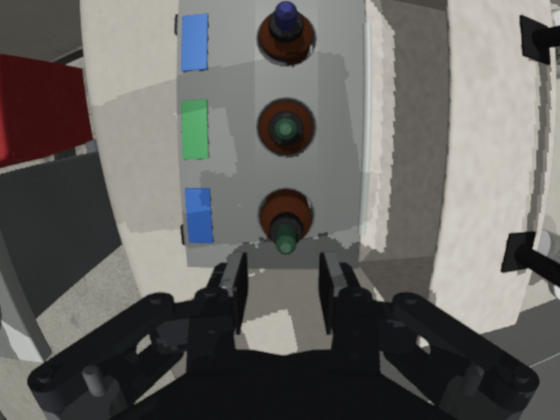

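carry_out:
  increments:
    - [[0,0,0.06,0,0,0],[0,0,0.11,0,0,0],[0,0,0.15,0,0,0],[0,0,0.163,0,0,0],[0,0,0.163,0,0,0]]

```text
clock: 7.35
eef_pos: [539.8, 20.6, 95.5]
tcp_rot: [-3.141, 0.0, 1.408]
contact_force: [-0.4, -0.7, 0.3]
opening: 0.4
```

```bash
python3 - <<'E'
from h import *
f=optics.grab_frame("wrist");cv2.imwrite(f"pics/w9.png",f["img"][:,:,::-1])
plan([538,20.3,94],80.6)
E
```

```text
clk 7.4 pos [540.4  20.5  96.2] rot [179.9  -0.   80.7] F [ 0.4  0.3 -0.2] open 0.402
row [-0.0016, -0.0058, 0.0055, 0.001, -0.0002, 0.001] rows>= 0.1
```

View pics/w9.png

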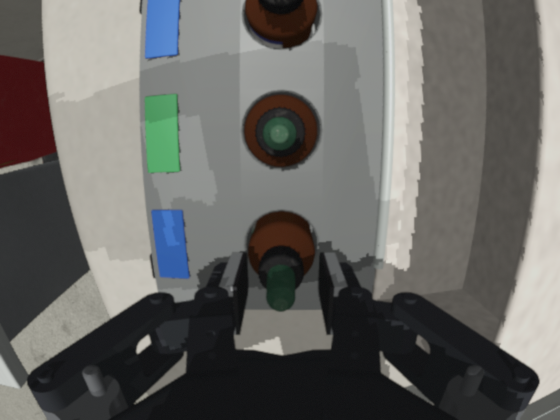

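carry_out:
  increments:
    - [[0,-0.005,0.004,0,0,0],[0,-0.005,0.004,0,0,0],[0,-0.005,0.004,0,0,0],[0,-0.005,0.004,0,0,0],[0,-0.005,0.004,0,0,0]]
  hand: 1
  squeeze: 35

```text
clock: 7.82
eef_pos: [538.9, 20.9, 95.0]
tcp_rot: [3.139, -0.001, 1.408]
contact_force: [-1.1, 0.2, 7.8]
opening: 0.231
```

carry_out:
  increments:
    - [[0,0,-0.03,0,0,0],[0,0,-0.07,0,0,0],[0,0,-0.13,0,0,0],[0,0,-0.2,0,0,0],[0,0,-0.25,0,0,0]]

```text
clock: 8.23
eef_pos: [538.3, 20.8, 196.5]
tcp_rot: [3.14, -0.0, 1.408]
contact_force: [-0.5, 0.7, 0.3]
opening: 0.235
```

carry_out:
  increments:
    - [[0,0,0,0,0,0],[0,0,0,0,0,0]]

```text
clock: 8.4
eef_pos: [538.6, 20.8, 195.3]
tcp_rot: [3.138, -0.001, 1.408]
contact_force: [0.3, 0.9, -0.9]
opening: 0.236
```

```bash
python3 - <<'E'
from h import *
f=optics.grab_frame("wrist");cv2.imwrite(f"pics/w10.png",f["img"][:,:,::-1])
plan([435.7,-284,195],80.6)
E
```

```text
clk 8.45 pos [537.8  20.8 194. ] rot [179.9  -0.   80.7] F [-0.6 -0.3 -1.2] open 0.235
row [-0.7933, -0.128, -0.0029, 0.001, -0.0002, 0.0009] rows>= 7.7
```

View pics/w10.png

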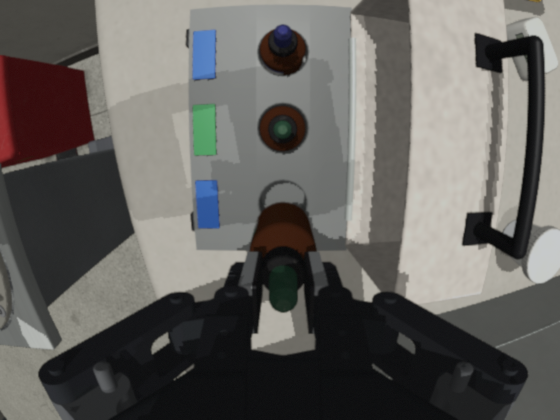

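carry_out:
  increments:
    - [[-0.08,-0.05,0,0,0,0],[-0.17,-0.1,0,0,0,0],[-0.26,-0.128,0,0,0,0],[-0.35,-0.128,0,0,0,0],[-0.44,-0.128,0,0,0,0]]

```text
clock: 8.87
eef_pos: [456.6, -145.4, 192.2]
tcp_rot: [-3.139, -0.0, 1.408]
contact_force: [1.5, 0.3, -1.8]
opening: 0.233
```

carry_out:
  increments:
    - [[-0.09,0,0,0,0,0],[-0.18,0,0,0,0,0],[-0.26,0,0,0,0,0],[-0.32,0,0,0,0,0],[-0.353,0,0,0,0,0]]

```text
clock: 9.28
eef_pos: [434.5, -286.0, 192.1]
tcp_rot: [-3.14, -0.0, 1.406]
contact_force: [0.2, 0.4, -0.9]
opening: 0.233
```

carry_out:
  increments:
    - [[0,0,0,0,0,0],[0,0,0,0,0,0]]

```text
clock: 9.45
eef_pos: [435.2, -283.5, 192.3]
tcp_rot: [-3.14, -0.001, 1.406]
contact_force: [0.4, 0.5, -1.1]
opening: 0.233
```

```bash
python3 - <<'E'
from h import *
for n in ("wrist","scene","top"):
  f=optics.grab_frame(n);cv2.imwrite(f"pics/{n}11.png",f["img"][:,:,::-1])
plan([435.7,-284,94],80.6)
f=optics.grab_frame("top")
E
```

```text
clk 9.6 pos [ 435.7 -282.5  192.8] rot [-179.9   -0.    80.7] F [-0.  -0.4 -0.4] open 0.235
row [-0.0038, 0.0007, 0.2471, -0.0009, -0.0007, 0.0019] rows>= 2.4
```

View pics/wrist11.png

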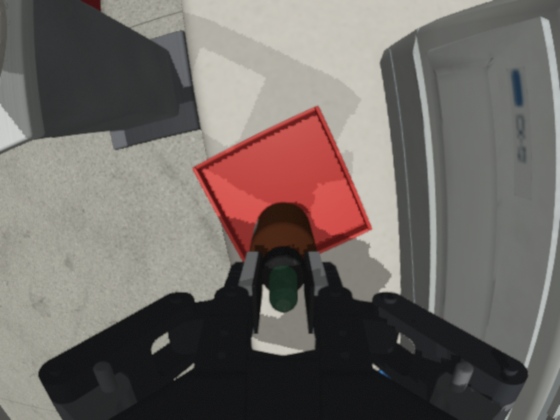

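View pics/top11.png

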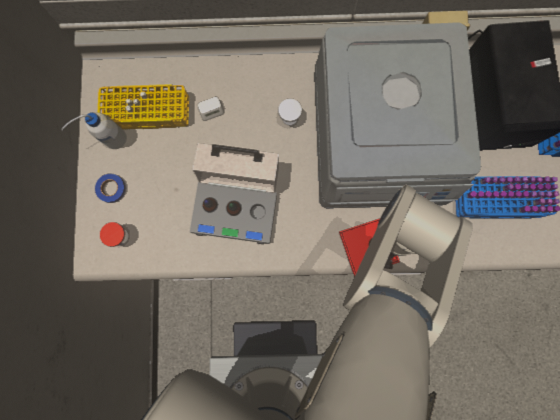

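carry_out:
  increments:
    - [[0,0,0.08,0,0,0],[0,0,0.16,0,0,0],[0,0,0.21,0,0,0],[0,0,0.235,0,0,0],[0,0,0.24,0,0,0]]

```text
clock: 10.07
eef_pos: [435.1, -282.5, 95.6]
tcp_rot: [-3.139, -0.001, 1.409]
contact_force: [-1.0, -0.5, -0.8]
opening: 0.235
```

carry_out:
  increments:
    - [[0,0,0.003,0,0,0],[0,0,0.006,0,0,0],[0,0,0.006,0,0,0]]

```text
clock: 10.32
eef_pos: [436.6, -284.3, 95.9]
tcp_rot: [3.14, 0.001, 1.408]
contact_force: [-0.8, -0.4, 0.3]
opening: 0.237
```

carry_out:
  increments:
    - [[0,0,0.003,0,0,0],[0,0,0.005,0,0,0],[0,0,0.005,0,0,0]]

```text
clock: 10.57
eef_pos: [436.0, -284.1, 93.2]
tcp_rot: [3.141, 0.0, 1.408]
contact_force: [0.1, -0.2, -0.4]
opening: 0.234
```

```bash
python3 - <<'E'
from h import *
for n in ("wrist","scene"):
  f=optics.grab_frame(n);cv2.imwrite(f"pics/{n}12.png",f["img"][:,:,::-1])
plan([435.7,-284,94],80.6)
E
```

```text
clk 10.67 pos [ 435.9 -284.    93.1] rot [180.    0.   80.6] F [ 0.4 -0.3  2.2] open 0.234
row [-0.0001, -0.0004, -0.0023, 0.0003, 0.0001, 0.0008] rows>= 0.0
```

View pics/wrist12.png

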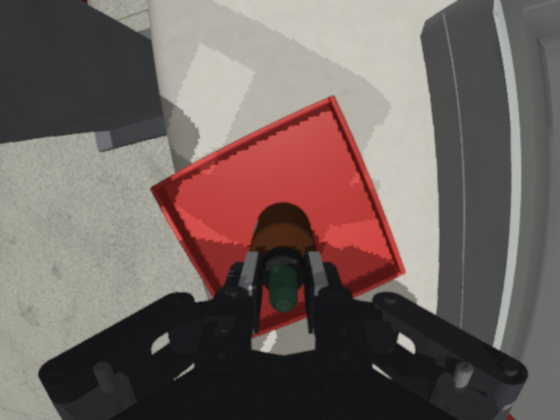

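Force just starts to rise; one more small step down.

carry_out:
  increments:
    - [[0,0,0.003,0,0,0],[0,0,0.003,0,0,0],[0,0,0.003,0,0,0]]

```text
clock: 10.92
eef_pos: [436.1, -284.2, 93.0]
tcp_rot: [3.141, 0.0, 1.408]
contact_force: [-3.6, 2.6, 17.3]
opening: 0.233
```

carry_out:
  increments:
    - [[0,0,0.002,0,0,0],[0,0,0.002,0,0,0],[0,0,0.002,0,0,0]]

```text
clock: 11.17
eef_pos: [436.2, -284.3, 92.9]
tcp_rot: [3.141, 0.001, 1.408]
contact_force: [-6.5, 2.4, 27.7]
opening: 0.234
```

Firm contact with the floor: back off slightly, then release.

carry_out:
  increments:
    - [[0,0,-0.004,0,0,0],[0,0,-0.004,0,0,0],[0,0,-0.004,0,0,0]]

```text
clock: 11.42
eef_pos: [436.1, -284.2, 93.0]
tcp_rot: [3.141, 0.001, 1.408]
contact_force: [-1.4, -0.0, 9.5]
opening: 0.236
```

carry_out:
  increments:
    - [[0,0,0,0,0,0],[0,0,0,0,0,0],[0,0,0,0,0,0],[0,0,0,0,0,0],[0,0,0,0,0,0]]
  hand: 0.5

```text
clock: 11.83
eef_pos: [435.7, -283.8, 92.2]
tcp_rot: [-3.141, -0.0, 1.408]
contact_force: [1.1, -0.6, -0.1]
opening: 0.499
```

carry_out:
  increments:
    - [[0,0,-0.04,0,0,0],[0,0,-0.1,0,0,0],[0,0,-0.2,0,0,0],[0,0,-0.3,0,0,0],[0,0,-0.4,0,0,0]]

```text
clock: 12.25
eef_pos: [435.3, -283.6, 253.9]
tcp_rot: [-3.141, -0.0, 1.408]
contact_force: [0.6, -1.3, 0.1]
opening: 0.5
```

carry_out:
  increments:
    - [[-0.1,-0.1,0,0,0,0],[-0.2,-0.1,0,0,0,0],[-0.3,-0.1,0,0,0,0],[-0.4,-0.1,0,0,0,0],[-0.4,-0.1,0,0,0,0]]

```text
clock: 12.67
eef_pos: [369.2, -440.7, 252.8]
tcp_rot: [3.14, 0.003, 1.405]
contact_force: [0.4, 0.8, -0.6]
opening: 0.501
```

carry_out:
  increments:
    - [[0,0,0,0,0,0],[0,0,0,0,0,0]]

```text
clock: 12.83
eef_pos: [370.0, -434.9, 251.9]
tcp_rot: [-3.141, -0.001, 1.406]
contact_force: [-0.0, 0.2, 0.6]
opening: 0.499
```

```bash
python3 - <<'E'
from h import *
for n in ("top","wrist"):
  f=optics.grab_frame(n);cv2.imwrite(f"pics/{n}13.png",f["img"][:,:,::-1])
  P=wcloud(f) if n=="wrist" else cloud(f)
  for t in ["bottle_green_1_center","bottle_blue_center","lid_handle","tray_in"]:
    print(n,t,[(np.round(d["point"]),round(d["confidence"],2)) for d in nets.tip_of(t,n)])
  m=(P[...,2]>85)&(P[...,2]<115)&(P[...,0]>380)&(P[...,0]<570)&(P[...,1]>-340)&(P[...,1]<190)
  nn,l,st,ce=cv2.connectedComponentsWithStats(m.astype(np.uint8))
  for i in range(1,nn):
    if st[i,4]>10: print(n,st[i],P[l==i].mean(0).round(1),f["img"][l==i].mean(0).round())
plan([435.7,-284,94],80.6)
E
```

```text
top bottle_green_1_center [(array([550.,  81.,  56.]), 0.61)]
top bottle_blue_center [(array([560., 149.,  57.]), 0.5)]
top lid_handle [(array([674.,  68., 184.]), 0.88)]
top tray_in [(array([ 432., -282.,    3.]), 0.93)]
top [321 194  73  11 250] [ 548.2 -240.5   99.8] [105. 101.  97.]
top [205 199   6   6  23] [559.1 147.  100.5] [63. 59. 71.]
top [229 203   6   7  24] [547.7  83.  100.3] [60. 66. 56.]
top [373 242   5   5  21] [ 435.8 -284.   102.1] [63. 63. 50.]
wrist bottle_green_1_center [(array([ 436., -286.,    4.]), 0.51)]
wrist bottle_blue_center []
wrist lid_handle []
wrist tray_in [(array([ 433., -283.,    5.]), 0.67)]
wrist [ 433    0   35   77 1483] [ 545.9 -303.4   99.1] [90. 93. 90.]
wrist [322  17  16  17 204] [ 433.6 -287.3   97.6] [43. 56. 43.]
clk 13.33 pos [ 370.6 -435.   252.5] rot [180.    0.   80.7] F [-0.4 -0.3  0.7] open 0.501
row [0.3988, 0.0995, 0.3963, 0.0001, 0.0001, 0.0014] rows>= 5.5
```

View pics/top13.png

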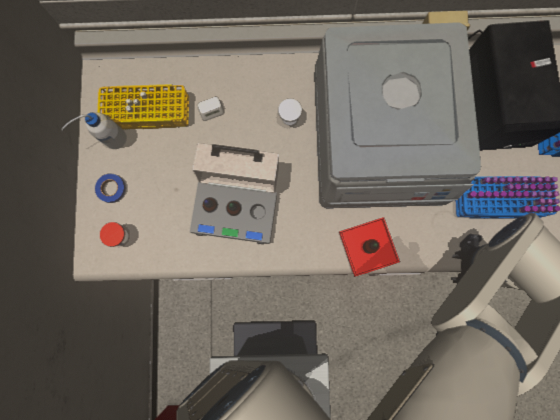

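View pics/wrist13.png

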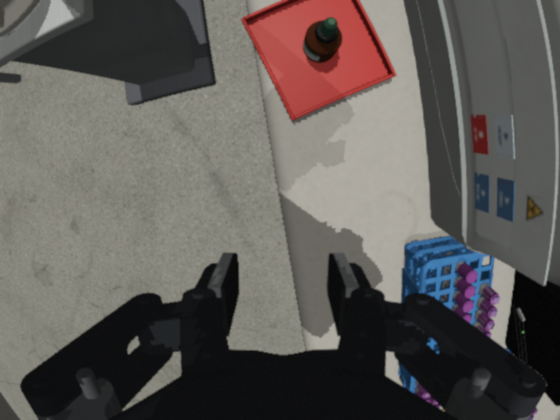

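The bottle stands upright in the tray (wrist 322,35; top 371,246), the lid is open, and the other two bottles are still in their pockets (top 210,204 and 234,208).

```bash
python3 -c "
from rig import r
print(r.sign_off())"
```

```text
the job is handed in; nothing more can be done
None
```

I opened the lid, moved the mismatched green bottle to the red tray, and handed the job in at about 13 s. No verdict is reported.

- **Lid:** I gripped the handle bar and took it along its arc. Afterwards the network put the handle near (674, 68, 184) mm, which works out to about 1.65 rad open. The lid stayed there after I let go.
- **Bottle moved:** The labels run blue, green, blue. The green bottle behind the blue label nearest the tray was the wrong one. It now stands upright in the tray, with its cap at (435.8, -284.0) mm. That is within 1 mm of the tray centre I measured and about 4 mm from the network's estimate. The cap top is at about 102 mm, as expected for an upright bottle.
- **Bottles left alone:** In the last top picture the blue and the other green bottle are still in their pockets. Their caps measured within about 2 mm of where they were when first seen, just after the lid opened.
- **Robot:** It ended clear of everything, with contact force near zero. While lowering the bottle I pressed it on the tray floor with up to 28 N, then backed off before releasing.

**Disagreements in the checks:**
- Before opening, the handle measured about 8 mm higher than its stated shut height. The lid may have been slightly ajar, or the depth reading was off. It did not affect the opening.
- In the last wrist picture the network put the tray bottle's centre at z = 4 mm, with confidence 0.51. Depth readings from both cameras put its cap at about 100 mm, so I disregarded it.

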